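# Fold out the crank and clamp the jar in the bench vise

### The job

The jar stands loose between the jaws of the small bench vise and must be held still so that its lid can be prised off. Fold the crank's handle fully up into its working position, then crank clockwise until the jar is gently clamped against the fixed jaw, with the moving jaw's sprung pad pressed about half-way in and never all the way. Let go with the handle still up, and leave the other things where they stand.

Things in the scene. Friction and masses are not known exactly. Their poses are not given: they have to be found in the camera images.
- vise: small bench vise fixed on the bench: steel bed plate 305 x 105 mm, 12 mm thick, with a grey gear column 70 x 76 mm and 100 mm tall at one end that carries the crank. Origin on the bench under the crank's axis, z up; x along the bed from the crank towards the fixed jaw. The fixed jaw is a block (90 mm wide, 68 mm tall, rubber-faced) bolted to the bed with its clamping face at about vise x = 210 mm, but anywhere within 7 mm of that and its place is not measured
- crank_axis (a point): point on the crank's vertical axis of turning, at the height of the handle's fold hinge (134 mm above the bench)
- crank (a joint): turn of the crank in rad, 0 with the vise fully open, growing clockwise seen from above, up to 5.25; arm points along vise direction 2.6 rad minus this value, counter-clockwise from the vise's x. Each rad moves the jaw 16 mm. It stays where it is left (stiff: about 0.40 N m of friction torque, about 6 N at the handle, before any clamping load; the clamping load adds about 0.25 N at the handle per N of clamping)
- grip_hinge (a point): fold hinge at the outer end of the crank arm, 65 mm from the crank's axis. The arm is a steel bar 14 mm wide and 9 mm thick, its top 11 mm below this point
- grip_mid (a point): point on the handle's own axis 36 mm from its fold hinge, about the middle of the black round sleeve (18 mm diameter, 46 mm long, from 12 to 58 mm from the hinge). The sleeve turns freely on its stem. Folded, the handle lies on top of the arm, pointing to the crank axis; unfolded it stands straight up
- fold (a joint): fold angle of the handle in rad: 0 lies flat on the arm pointing to the crank axis, 1.57 stands straight up against its stop (working position). Horizontal hinge axis, square to the arm; stiff enough to stay where it is left (0.12 N m)
- jaw: moving jaw: steel block 90 mm wide and 62 mm tall, which travels along the vise's x towards the fixed jaw. Its origin lies at the bed's top, on the block's front face (vise x = 61 mm + 16 mm per rad of crank). In front of it a rubber-faced sprung pad (80 mm wide, 50 mm tall) stands out on guide pins; its pressing face is 14 mm ahead of the origin while unloaded. The pad's spring is 8 N per mm with 5 mm of travel: half-way in is 20 N
- jar: square green plastic jar with a clear lid, 69 x 69 x 128 mm, about 0.25 kg, standing loose on the vise's bed between the jaws, a few degrees askew. Origin at the centre of its underside, z up
- vial_1: bystander: small glass vial with black cap, 22 x 22 x 44 mm, standing beside the vise
- beaker_50: bystander: small glass beaker, 51 x 57 x 56 mm, beside the vise
- rubber_bung: bystander: brown rubber bung, 35 mm wide, 32 mm tall, beside the vise
- bottle_blue_cap: bystander: white bottle with a blue cap, 58 x 58 x 117 mm, beside the vise
Things that resemble listed ones, but are neither listed nor needed, are in the scene too. What is shaped like the jar but turquoise is not meant.

How it is judged (in metres and radians):
On the way, in this order (a step that is already met when the one before it is completed fails the run):
1. the handle stands up in its working position, with the jar not yet clamped (value of joint fold above 1.4 rad and contact force between jaw and jar below 8 N), for 0.2 s.
2. the pad presses the jar, with the handle up (value of joint fold above 1.25 rad and contact force between jaw and jar above 9 N), for 0.3 s.
At the end, for the whole second after the job is handed in: the handle still stands up (fold above 1.25 rad), the pad presses the jar with 9 to 31 N (20 N is half-way in), and the jar stands upright (within 0.06 rad), down on the bed (within 6 mm) and still (all of step 2 and contact force between jaw and jar below 31 N and angle between the z axis of jar and the z axis of vise, either way round below 0.06 rad and z of jar in the frame of vise below 0.018 m and linear speed of jar below 0.01 m/s); the robot touches nothing.
It fails at once if the pad was pressed all the way in (over 38 N on the jar) (contact force between jaw and jar above 38 N).
It fails at once if a bystander was moved more than 15 mm (distance of any of vial_1, beaker_50, rubber_bung, bottle_blue_cap from where it was at the start of the episode above 0.015 m).
It also fails if it takes over 72 s, if anything falls off the work surface, if the arm or the gripper's body presses on something with over 40 N, if the wrist force passes 120 N, or if a joint passes its speed limit or range.

### The arm

A 6-joint arm with a two-finger parallel gripper is mounted at the origin on a cart in front of the work surface, level with it; the furniture and walls round the work are solid. World frame = base frame: x ahead of the robot, y to its left, z up, the work surface at z = 0. Lengths are in m, angles in degrees, forces in N, time in s.
With the tool pointing down it reaches from about 0.35 to 0.875 m from the base axis. Payload 4.2 kg.
Tool frame: the origin (TCP) lies midway between the tips of the shut fingers; the grasp point (between the pads) lies 19 mm behind it; z points along the fingers, y is the direction in which the jaws open and shut (so a half turn about z gives the same grasp; the last joint's range is limited). The gripper opens to 87 mm and grips with 3 to 60 N. Pads are 19 mm wide; open, the fingers measure 117 mm over their backs; the gripper's body (75 mm by 190 mm) begins 51 mm behind the grasp point.
Start: joints at [78.53, 22.042, 0.453, 0, -68.411, -14.817], TCP at [0.277, 0.56, 0.223] pointing down, gripper open.
Joint ranges: [-179.83, 179.83], [-69.29, 118.12], [-61.27, 80.66], [-181.25, 117.63], [-171.15, -9.14], [-177.46, 177.46]. Speed limits (degrees/s): [159.86, 159.86, 180, 180, 180, 180].

### API

Orientations are given as a 3x3 rotation matrix whose columns are the frame's x, y, z axes.
In Python, from station import sense, capture, finish_job gives the robot as it stands. The module is installed in compiled form; this text tells all that it offers.
- The arm moves only by the shell command python3 -m jog 'ROWS' [OPENING]. ROWS is JSON, a list of rows, each a list of 6 numbers: the shift along the tool's x, y, z in cm, then the turn, a rotation vector about the tool's x, y, z in degrees. In form: [[dx, dy, dz, wx, wy, wz], ...]. A call has exactly 5 rows; each row shifts and turns the commanded pose from where the row before left it, along the tool's axes as they then stand; what a row does not reach is not made up. A row lasts 1/12 s, in which the tool goes at most 41.7 mm and 7.16 degrees, less where a joint would pass 70% of its speed; a pose out of reach is approached as far as the arm can. A call is refused whole if a number of a shift passes 4.17 or a number of a turn 7.16, either way. A call with a gripper value outside its range is refused whole. OPENING is the finger opening in cm, from 0 to 8.7, set as the call begins (- or left out, the last holds). The fingers move at their own pace and stop on an object; the grip force is fixed at half the most. Time passes only in rows, so rows that do not move let the fingers close, or fill a call up. It gives the time, the measured TCP pose, the force and the opening at its end, in the units of the state.
- sense(): the state, without advancing time (a new reading comes with each control period).
- capture(name): name is "side" or "top"; returns a dict with "frame" (480x640x3 uint8, red, green, blue), "fx", "fy", "cx", "cy" (pixels), "world_to_cam" (4x4, takes a point from world to camera coordinates). Camera axes: x right, y up, looking along -z (the intrinsics and any distortion apply to the point x, -y, -z); pixel columns grow to the right and rows downward; lengths in m; the calibration is good to about 2 mm. A picture is of the moment at which its call begins. There is no depth.
- finish_job(): hands the job in, once; it reports no verdict.
The state is a dict: "time_s": time; "joints": joint angles; "joint_velocities": joint speeds; "effort": joint torques, N m; "tcp_pos": TCP position; "ee_rot": TCP orientation; "wrist_force": force on the tool from outside, world axes, zero at the start; "moment": the same for the moment, N m; "gripper_width": opening from 0.0 (shut) to 1.0 (fully open).
Only numpy, scipy, OpenCV 4.12 (cv2) and the standard library are available. Lean on these libraries where they do the work, as an engineer would, in place of code of your own. Each camera call takes 0.05 s, during which the arm holds its last target.

## Working session

There is one attempt and no reset: what is moved stays moved. The work goes in short steps, Python scripts to look and compute and a shell command to move; the robot and the scene stay as the last step left them, time stands still between calls to the robot, and variables do not carry over. Pictures are saved under pics/ and viewed, and the job is handed in when it is done.

```bash
ls; mkdir -p pics; cat > h.py <<'E'
import numpy as np, cv2
from station import sense, capture
def snap(n,f):
    c=capture(n); cv2.imwrite('pics/'+f+'.png',c['frame'][:,:,::-1]); np.savez('pics/'+f+'.npz',**c); return c
def proj(c,p):
    q=c['world_to_cam']@np.r_[p,1]; return np.array([c['cx']+c['fx']*q[0]/-q[2], c['cy']-c['fy']*q[1]/-q[2]])
def ray(c,uv):
    T=np.linalg.inv(c['world_to_cam']); d=np.array([(uv[0]-c['cx'])/c['fx'],-(uv[1]-c['cy'])/c['fy'],-1])
    return T[:3,3],T[:3,:3]@d
def onz(c,uv,z):
    o,d=ray(c,uv); return o+d*(z-o[2])/d[2]
def tri(c1,u1,c2,u2):
    o1,d1=ray(c1,u1);o2,d2=ray(c2,u2)
    s=np.linalg.lstsq(np.c_[d1,-d2],o2-o1,rcond=None)[0]
    a=o1+d1*s[0];b=o2+d2*s[1]; return (a+b)/2,np.linalg.norm(a-b)
E
python3 - <<'E'
from h import *
np.set_printoptions(precision=4,suppress=True)
for n in('top','side'):
    c=snap(n,n+'0'); print({k:v for k,v in c.items() if k!='frame'})
print(sense())
E
```

```text
pics
{'fx': 585.6819394896354, 'fy': 585.6819394896354, 'cx': 317.99183117688415, 'cy': 238.7985666565871, 'world_to_cam': array([[-0.0191, -0.9997, -0.0131,  0.3864],
       [ 0.9918, -0.0206,  0.126 , -0.5938],
       [-0.1262, -0.0106,  0.9919, -1.1186],
       [ 0.    ,  0.    ,  0.    ,  1.    ]])}
{'fx': 529.3388629841585, 'fy': 529.3388629841585, 'cx': 316.2527724604747, 'cy': 240.65378583117484, 'world_to_cam': array([[ 0.8176, -0.5757,  0.0111, -0.2807],
       [ 0.3828,  0.5579,  0.7364, -0.5   ],
       [-0.4301, -0.5978,  0.6765, -0.4907],
       [ 0.    ,  0.    ,  0.    ,  1.    ]])}
{'time_s': 0.1, 'joints': array([ 78.5299,  22.0866,   0.389 ,  -0.0237, -68.4111, -14.8179]), 'joint_velocities': array([-0.0266, -0.1791,  0.229 ,  0.1187,  0.0622, -0.0249]), 'effort': array([ -0.0004, -39.1691,  18.7933,   4.2319,   0.0134,  -0.0001]), 'tcp_pos': array([0.2765, 0.5599, 0.2216]), 'ee_rot': array([[ 0.8965, -0.443 , -0.0008],
       [-0.443 , -0.8965, -0.0018],
       [ 0.0001,  0.0019, -1.    ]]), 'wrist_force': array([-0.4419,  1.0406, -0.1876]), 'moment': array([-0.0029, -0.0072,  0.0097]), 'gripper_width': 1.0031989115937705}
```

View pics/top0.png

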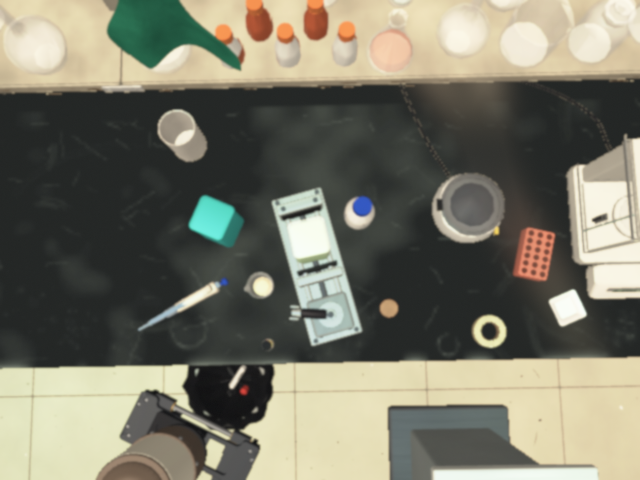

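View pics/side0.png

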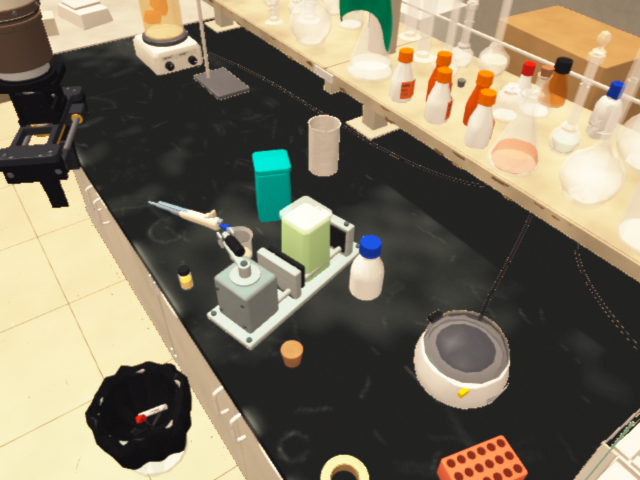

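```bash
python3 - <<'E'
import cv2
a=cv2.imread('pics/top0.png')[180:360,220:420]; cv2.imwrite('pics/topc.png',cv2.resize(a,None,fx=3.3,fy=3.3,interpolation=2))
a=cv2.imread('pics/side0.png')[190:360,160:400]; cv2.imwrite('pics/sidec.png',cv2.resize(a,None,fx=3.3,fy=3.3,interpolation=2))
E
```

```text
(no output)
```

View pics/topc.png

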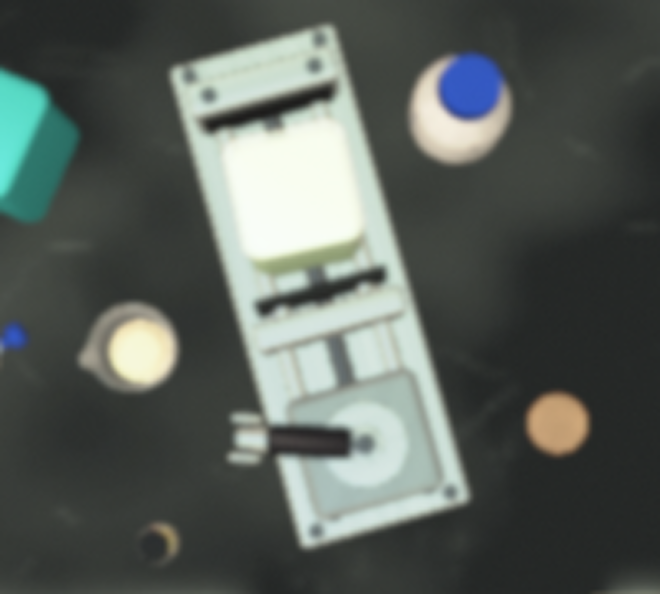

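View pics/sidec.png

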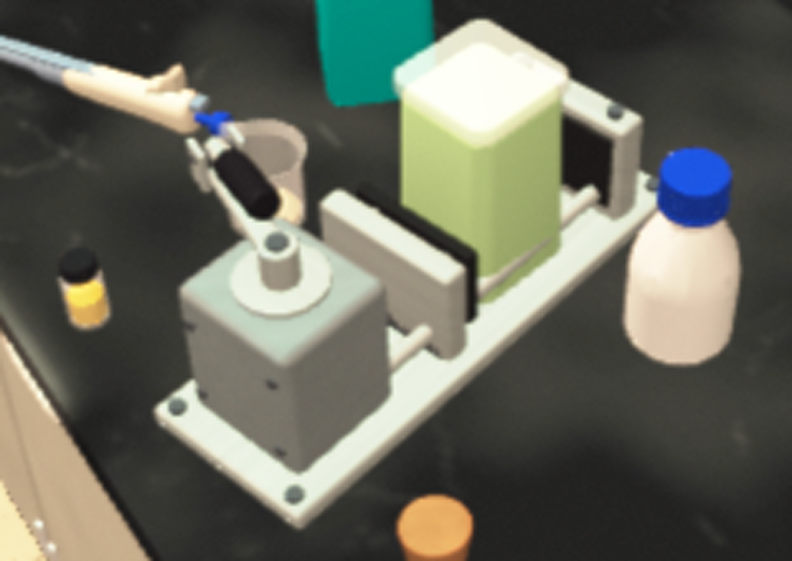

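```bash
python3 - <<'E'
from h import *
np.set_printoptions(precision=4,suppress=True)
t=dict(np.load('pics/top0.npz'));s=dict(np.load('pics/side0.npz'))
T=lambda u,v:np.array([u/3.3+220,v/3.3+180]);S=lambda u,v:np.array([u/3.3+160,v/3.3+190])
c=[onz(t,T(*p),.012) for p in[(304,548),(468,498),(332,27),(172,68)]]
for p in c:print(p)
print('len',[np.linalg.norm(c[i]-c[(i+1)%4]) for i in range(4)])
mid0=(c[0]+c[1])/2;mid1=(c[2]+c[3])/2;x=(mid1-mid0);x/=np.linalg.norm(x);print('yaw',np.degrees(np.arctan2(x[1],x[0])))
print('mid0',mid0,mid1)
sc=[onz(s,S(*p),.012) for p in[(157,410),(302,528)]];print('side corners',sc)
ax=tri(t,T(364,443),s,S(277,242));print('axis cap',ax)
print('axis z.124',onz(t,T(364,443),.134))
hg=tri(t,T(252,438),s,S(208,155));print('hinge',hg, 'z134', onz(t,T(250,438),.134))
# handle tip
tp=tri(t,T(348,442),s,S(268,203));print('tip',tp)
for n,p in dict(vial=(158,543),beaker=(134,350),bung=(557,423),bottle=(470,86)).items(): print(n,onz(t,T(*p),{'vial':.044,'beaker':.056,'bung':.032,'bottle':.117}[n]))
E
```

```text
[0.391  0.3905 0.012 ]
[0.4189 0.2913 0.012 ]
[0.7094 0.3674 0.012 ]
[0.6857 0.4671 0.012 ]
len [np.float64(0.1030168715831811), np.float64(0.30033147702374974), np.float64(0.10246723706069255), np.float64(0.3044089730078019)]
yaw 14.631347326450095
mid0 [0.405  0.3409 0.012 ] [0.6975 0.4173 0.012 ]
side corners [array([0.3948, 0.389 , 0.012 ]), array([0.4189, 0.2846, 0.012 ])]
axis cap (array([0.4539, 0.3536, 0.1278]), np.float64(0.0018456399620507642))
axis z.124 [0.4531 0.3541 0.134 ]
hinge (array([0.455 , 0.4154, 0.1361]), np.float64(0.0041958248350416495)) z134 [0.457  0.4158 0.134 ]
tip (array([0.4551, 0.3621, 0.1455]), np.float64(0.0027878894253479127))
vial [0.3972 0.475  0.044 ]
beaker [0.5096 0.487  0.056 ]
bung [0.4625 0.2384 0.032 ]
bottle [0.6512 0.29   0.117 ]
```

The vise yaws about 14.6°, with its axis at about (0.4535, 0.3537). The handle lies flat on an arm pointing to about 88° in world. I'll turn the tool first so that tool x lies along the arm.

```bash
for i in 1; do :; done
python3 -m jog '[[0,0,0,0,0,-7.1],[0,0,0,0,0,-7.1],[0,0,0,0,0,-7.1],[0,0,0,0,0,-7.1],[0,0,0,0,0,-7.1]]' 5
python3 -m jog '[[0,0,0,0,0,-7.1],[0,0,0,0,0,-7.1],[0,0,0,0,0,-7.1],[0,0,0,0,0,-7.1],[0,0,0,0,0,-7.1]]'
python3 -m jog '[[0,0,0,0,0,-7.1],[0,0,0,0,0,-7.1],[0,0,0,0,0,-7.1],[0,0,0,0,0,-7.1],[0,0,0,0,0,-7.1]]'
python3 -m jog '[[0,0,0,0,0,-7.1],[0,0,0,0,0,0],[0,0,0,0,0,0],[0,0,0,0,0,0],[0,0,0,0,0,0]]'
python3 - <<'E'
from h import *
np.set_printoptions(precision=4,suppress=True)
s=sense();print(s);R=s['ee_rot'];print('tool delta cm',R.T@(np.array([.4545,.3825,.19])-s['tcp_pos'])*100)
t=dict(np.load('pics/top0.npz'))
f=t['frame'].astype(int)
sub=f[300:330,295:335].max(2);m=(sub<75);n,l,st,ce=cv2.connectedComponentsWithStats(m.astype(np.uint8));print(st,ce+[295,300])
for c in ce: print(onz(t,c+[295,300],.136))
E
```

```text
time_s: 0.52
tcp_pos: [0.2766, 0.56, 0.2219]
ee_rot: [[0.986, 0.166, -0.001], [0.166, -0.986, -0.001], [-0.001, 0.001, -1.0]]
wrist_force: [-1.0, 0.1, -0.0]
gripper_width: 0.704
time_s: 0.93
tcp_pos: [0.2766, 0.56, 0.2219]
ee_rot: [[0.706, 0.708, -0.001], [0.708, -0.706, -0.001], [-0.001, 0.0, -1.0]]
wrist_force: [-0.0, -0.5, -0.6]
gripper_width: 0.577
time_s: 1.35
tcp_pos: [0.2766, 0.56, 0.2219]
ee_rot: [[0.164, 0.986, -0.001], [0.986, -0.164, -0.001], [-0.001, -0.0, -1.0]]
wrist_force: [-0.5, -0.7, -0.1]
gripper_width: 0.577
time_s: 1.77
tcp_pos: [0.2767, 0.5603, 0.2224]
ee_rot: [[0.049, 0.999, -0.0], [0.999, -0.049, -0.0], [-0.0, -0.0, -1.0]]
wrist_force: [0.3, -0.4, -0.1]
gripper_width: 0.574
{'time_s': 1.7667, 'joints': array([ 78.5293,  22.0485,   0.4423,  -0.0035, -68.4114,  98.681 ]), 'joint_velocities': array([ 0.0142, -0.0283,  0.1363,  0.0125, -0.0303,  0.5698]), 'effort': array([  0.0011, -39.071 ,  18.7941,   4.0976,   0.0684,  -0.0114]), 'tcp_pos': array([0.2767, 0.5603, 0.2224]), 'ee_rot': array([[ 0.0487,  0.9988, -0.0001],
       [ 0.9988, -0.0487, -0.0003],
       [-0.0003, -0.0001, -1.    ]]), 'wrist_force': array([ 0.2637, -0.4348, -0.1431]), 'moment': array([-0.1216, -0.157 , -0.0347]), 'gripper_width': 0.5744984464313068}
tool delta cm [-16.8905  18.6218   3.2429]
[[  0   0  40  30 923]
 [  0   0   3   4  11]
 [  0   9  31  21 266]] [[316.3532 313.9057]
 [295.9091 301.6364]
 [308.8383 317.094 ]]
[0.4542 0.3789 0.136 ]
[0.4766 0.4151 0.136 ]
[0.4488 0.3925 0.136 ]
```

```bash

python3 - <<'E'
from h import *
t=dict(np.load('pics/top0.npz'))
T=lambda u,v:np.array([u/3.3+220,v/3.3+180])
for p in [(272,438),(310,440.5),(350,442),(364,443)]:print(onz(t,T(*p),.138))
a=t['frame'][295:330,290:345,::-1];cv2.imwrite('pics/z.png',cv2.resize(a,None,fx=14,fy=14,interpolation=0))
E
python3 -m jog '[[-3,3.3,0,0,0,0],[-3,3.3,0,0,0,0],[-3,3.3,0,0,0,0],[-3,3.3,0,0,0,0],[-3,3.3,0,0,0,0]]' 5
python3 -m jog '[[-1.9,2.1,0,0,0,0],[0,0,0,0,0,0],[0,0,0,0,0,0],[0,0,0,0,0,0],[0,0,0,0,0,0]]' 5
python3 -c "
from h import *
snap('top','top1');snap('side','side1')
a=cv2.imread('pics/side1.png')[150:330,150:390];cv2.imwrite('pics/side1c.png',cv2.resize(a,None,fx=3.3,fy=3.3,interpolation=2))"
```

```text
[0.45672962 0.40369626 0.138     ]
[0.45499982 0.38320084 0.138     ]
[0.45378597 0.36163259 0.138     ]
[0.45310722 0.35409295 0.138     ]
time_s: 2.18
tcp_pos: [0.4251, 0.4117, 0.2228]
ee_rot: [[0.048, 0.999, 0.0], [0.999, -0.048, 0.0], [0.0, 0.0, -1.0]]
wrist_force: [0.3, 0.8, -0.5]
gripper_width: 0.574
time_s: 2.6
tcp_pos: [0.4437, 0.3939, 0.2225]
ee_rot: [[0.046, 0.999, -0.0], [0.999, -0.046, 0.0], [0.0, -0.0, -1.0]]
wrist_force: [-1.1, 0.7, -0.6]
gripper_width: 0.576
```

View pics/z.png

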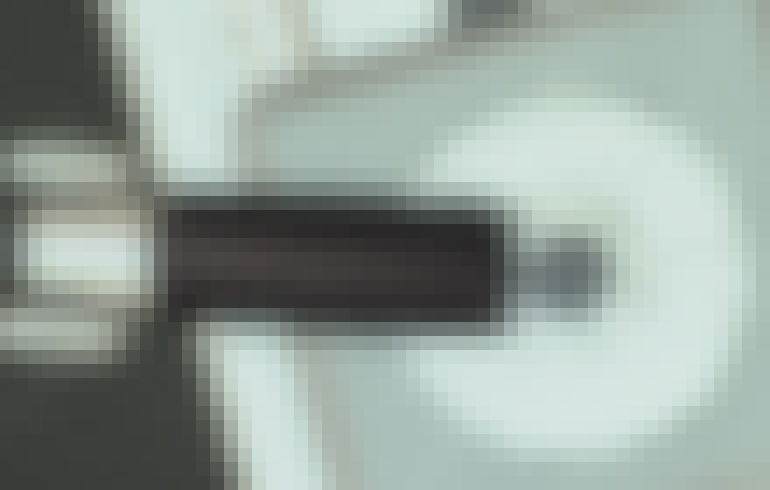

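View pics/side1c.png

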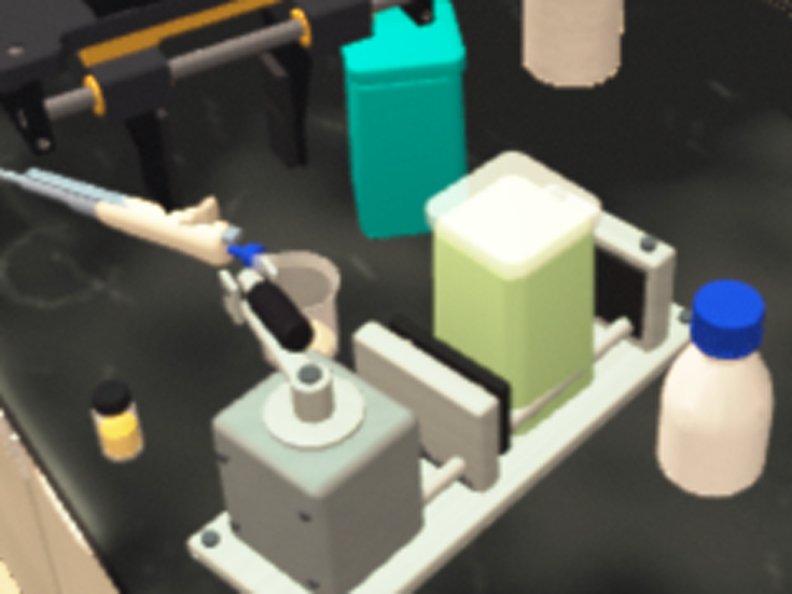

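View pics/top1.png

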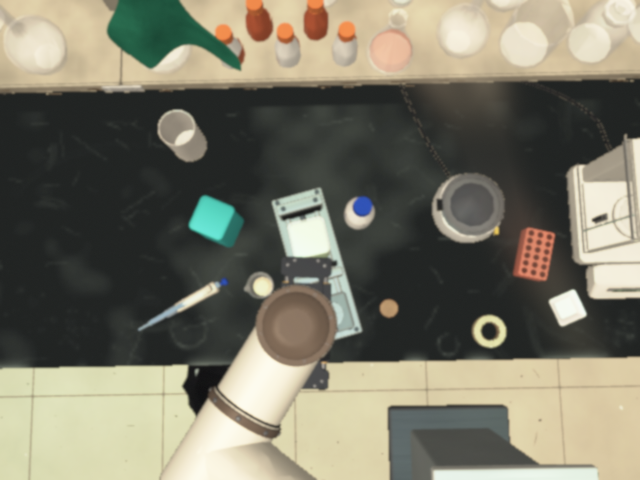

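```bash

python3 - <<'E'
from h import *
np.set_printoptions(precision=4,suppress=True)
t=dict(np.load('pics/top0.npz'));c=dict(np.load('pics/side1.npz'))
print('sleeve',onz(t,(313.8,314),.138))
s=sense();R=s['ee_rot'];print(s['tcp_pos'],'proj',(proj(c,s['tcp_pos'])-[150,150])*3.3)
for p in [(.455,.383,.134),(.456,.4187,.134),(.4535,.3537,.128)]: print((proj(c,p)-[150,150])*3.3)
print('tool delta cm',R.T@(np.array([.4547,.3825,.1165])-s['tcp_pos'])*100)
E
```

```text
sleeve [0.4541 0.3835 0.138 ]
[0.4435 0.3941 0.2225] proj [223.9581 177.2656]
[278.237  327.7552]
[244.4686 285.128 ]
[307.0937 374.2372]
tool delta cm [-1.1089  1.1722 10.6034]
```

```bash

python3 - <<'E'
from h import *
np.set_printoptions(precision=4,suppress=True)
t=dict(np.load('pics/top0.npz'));c=dict(np.load('pics/side1.npz'))
a=c['frame'][225:265,210:255,::-1];cv2.imwrite('pics/z2.png',cv2.resize(a,None,fx=14,fy=14,interpolation=0))
print(tri(t,(313.8,314),c,(280/3.3+150,315/3.3+150)))
E
```

```text
(array([0.4553, 0.3829, 0.142 ]), np.float64(0.0025471239669213647))
```

View pics/z2.png

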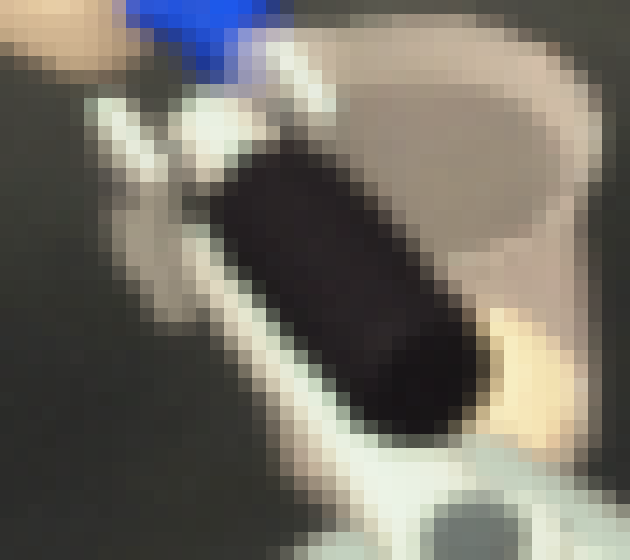

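```bash

python3 -m jog '[[-1.1,1.15,0,0,0,0],[0,0,3,0,0,0],[0,0,3,0,0,0],[0,0,2,0,0,0],[0,0,0,0,0,0]]' 5
python3 -m jog '[[0,0,1,0,0,0],[0,0,1,0,0,0],[0,0,0.35,0,0,0],[0,0,0,0,0,0],[0,0,0,0,0,0]]' 5
python3 -c "
from h import *
snap('side','side2')
a=cv2.imread('pics/side2.png')[150:330,150:390];cv2.imwrite('pics/side2c.png',cv2.resize(a,None,fx=3.3,fy=3.3,interpolation=2))"
```

```text
time_s: 3.12
tcp_pos: [0.4524, 0.3799, 0.1376]
ee_rot: [[0.047, 0.999, -0.007], [0.999, -0.047, -0.007], [-0.008, -0.007, -1.0]]
wrist_force: [-1.3, -0.4, -1.2]
gripper_width: 0.577
time_s: 3.53
tcp_pos: [0.4555, 0.3821, 0.1196]
ee_rot: [[0.047, 0.999, 0.001], [0.999, -0.047, 0.001], [0.001, 0.001, -1.0]]
wrist_force: [-0.0, -0.4, 0.4]
gripper_width: 0.574
```

View pics/side2c.png

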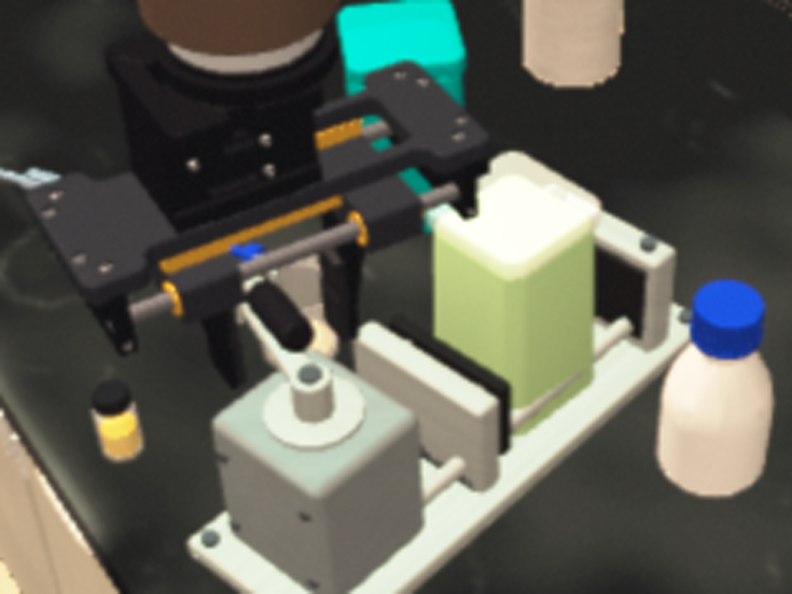

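```bash

python3 -m jog '[[0,0,0,0,0,0],[0,0,0,0,0,0],[0,0,0,0,0,0],[0,0,0,0,0,0],[0,0,0,0,0,0]]' 0.8
python3 -m jog '[[0,0,0,0,0,0],[0,0,0,0,0,0],[0,0,0,0,0,0],[0,0,0,0,0,0],[0,0,0,0,0,0]]' 0.8
```

```text
time_s: 4.0
tcp_pos: [0.4553, 0.3817, 0.1192]
ee_rot: [[0.047, 0.999, 0.0], [0.999, -0.047, 0.0], [0.0, 0.0, -1.0]]
wrist_force: [0.9, 0.5, -0.3]
gripper_width: 0.277
time_s: 4.42
tcp_pos: [0.4555, 0.3817, 0.1191]
ee_rot: [[0.047, 0.999, 0.0], [0.999, -0.047, 0.0], [0.0, 0.0, -1.0]]
wrist_force: [1.5, -1.7, -0.4]
gripper_width: 0.193
```

```bash

python3 -m jog '[[0.10,0,-0.53,0,0,0],[0.18,0,-0.51,0,0,0],[0.25,0,-0.48,0,0,0],[0,0,0,0,0,0],[0,0,0,0,0,0]]' 0.8
python3 -c "
from h import *
print(sense()['moment'])
snap('side','side3')
a=cv2.imread('pics/side3.png')[150:330,150:390];cv2.imwrite('pics/side3c.png',cv2.resize(a,None,fx=3.3,fy=3.3,interpolation=2))"
```

```text
time_s: 4.83
tcp_pos: [0.4557, 0.3862, 0.1334]
ee_rot: [[0.047, 0.999, -0.001], [0.999, -0.047, -0.002], [-0.002, -0.001, -1.0]]
wrist_force: [4.6, -0.8, -5.8]
gripper_width: 0.196
[-0.5775356  -1.5776252  -0.13507254]
```

View pics/side3c.png

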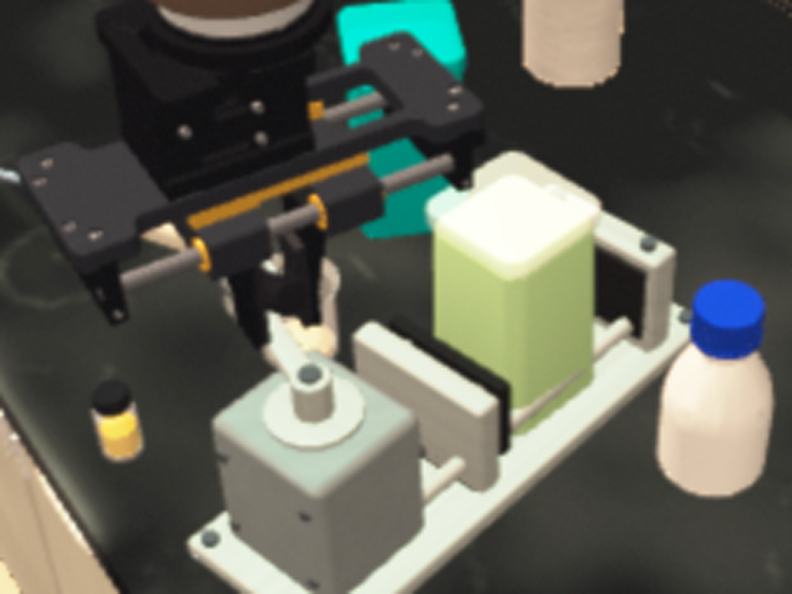

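```bash

python3 -m jog '[[0.32,0,-0.43,0,0,0],[0.38,0,-0.39,0,0,0],[0.42,0,-0.32,0,0,0],[0.47,0,-0.26,0,0,0],[0,0,0,0,0,0]]' 0.8
python3 -m jog '[[0.51,0,-0.19,0,0,0],[0.52,0,-0.12,0,0,0],[0.54,0,-0.04,0,0,0],[0,0,0,0,0,0],[0,0,0,0,0,0]]' 0.8
python3 -c "
from h import *
print(sense()['moment'])
snap('side','side4')
a=cv2.imread('pics/side4.png')[150:330,150:390];cv2.imwrite('pics/side4c.png',cv2.resize(a,None,fx=3.3,fy=3.3,interpolation=2))"
```

```text
time_s: 5.3
tcp_pos: [0.4557, 0.399, 0.1466]
ee_rot: [[0.048, 0.999, -0.004], [0.999, -0.048, -0.009], [-0.009, -0.003, -1.0]]
wrist_force: [5.6, -7.4, -3.6]
gripper_width: 0.199
time_s: 5.72
tcp_pos: [0.4561, 0.4124, 0.1512]
ee_rot: [[0.048, 0.999, -0.005], [0.999, -0.048, -0.013], [-0.014, -0.004, -1.0]]
wrist_force: [3.3, -12.3, 1.7]
gripper_width: 0.197
[-3.90907738 -1.09675149  0.03152517]
```

View pics/side4c.png

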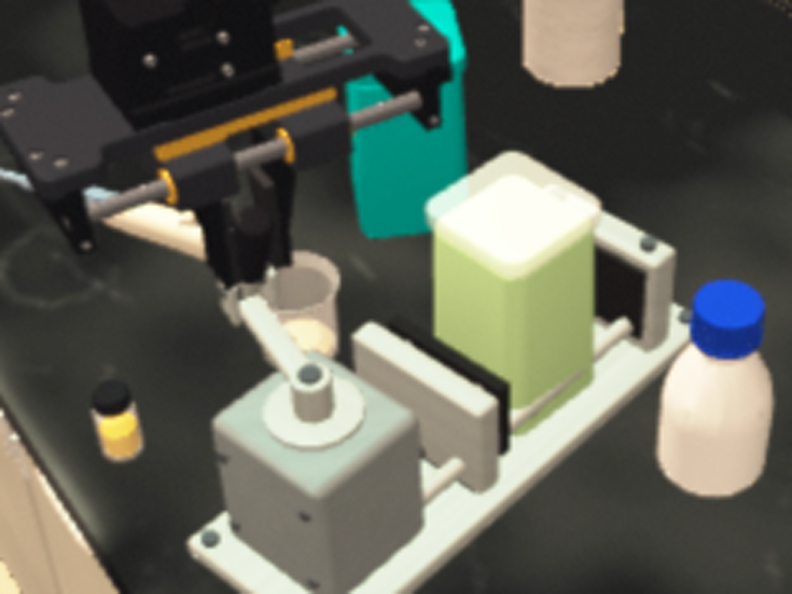

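```bash

python3 -m jog '[[0.3,0,0,0,0,0],[0.3,0,0,0,0,0],[0,0,0,0,0,0],[0,0,0,0,0,0],[0,0,0,0,0,0]]' 0.8
python3 -c "
from h import *
print(sense()['moment'])
snap('side','side5')
a=cv2.imread('pics/side5.png')[190:260,200:260];cv2.imwrite('pics/side5c.png',cv2.resize(a,None,fx=9,fy=8.5,interpolation=2))"
```

```text
time_s: 6.18
tcp_pos: [0.4564, 0.4184, 0.152]
ee_rot: [[0.047, 0.999, -0.004], [0.999, -0.047, -0.013], [-0.013, -0.004, -1.0]]
wrist_force: [1.8, -12.5, 3.2]
gripper_width: 0.199
[-4.03310288 -0.81629578  0.03021511]
```

View pics/side5c.png

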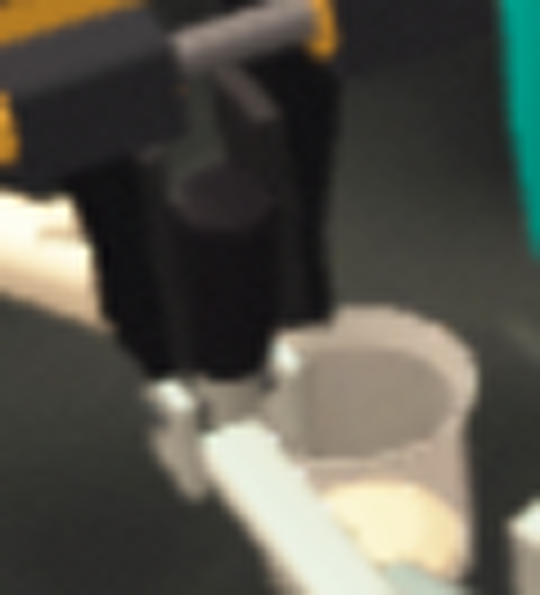

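```bash

python3 -m jog '[[0.2,0,0,0,0,0],[0.2,0,0,0,0,0],[0,0,0,0,0,0],[0,0,0,0,0,0],[0,0,0,0,0,0]]' 0.8
python3 -m jog '[[0.2,0,0,0,0,0],[0.2,0,0,0,0,0],[0,0,0,0,0,0],[0,0,0,0,0,0],[0,0,0,0,0,0]]' 0.8
```

```text
time_s: 6.65
tcp_pos: [0.4566, 0.4227, 0.1522]
ee_rot: [[0.047, 0.999, -0.004], [0.999, -0.047, -0.012], [-0.012, -0.003, -1.0]]
wrist_force: [1.6, -11.8, 5.2]
gripper_width: 0.201
time_s: 7.07
tcp_pos: [0.4568, 0.4266, 0.1522]
ee_rot: [[0.047, 0.999, -0.004], [0.999, -0.047, -0.012], [-0.012, -0.004, -1.0]]
wrist_force: [2.0, -12.8, 4.5]
gripper_width: 0.199
```

```bash

python3 -c "
from h import *
c=snap('side','side6')
a=cv2.imread('pics/side6.png')[190:260,200:260];cv2.imwrite('pics/side6c.png',cv2.resize(a,None,fx=9,fy=8.5,interpolation=2))
for p in [(.4566,.4187,.134),(.4566,.4187,.170),(.4566,.4187,.192)]: print((proj(c,p)-[200,190])*[9,8.5])
"
```

```text
[219.7456356 393.2113669]
[197.59421354 247.06822348]
[183.39946814 153.41894411]
```

View pics/side6c.png

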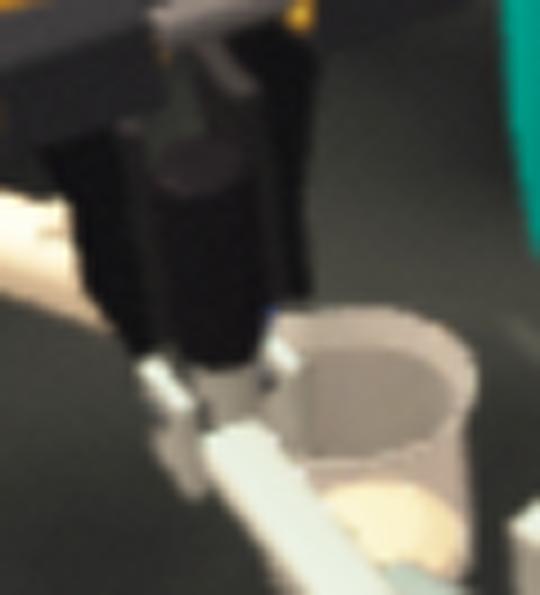

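```bash

python3 -m jog '[[0.2,0,0,0,0,0],[0.2,0,0,0,0,0],[0,0,0,0,0,0],[0,0,0,0,0,0],[0,0,0,0,0,0]]' 0.8
python3 -c "
from h import *
c=snap('side','side7')
a=cv2.imread('pics/side7.png')[190:260,200:260];cv2.imwrite('pics/side7c.png',cv2.resize(a,None,fx=9,fy=8.5,interpolation=2))
"
```

```text
time_s: 7.53
tcp_pos: [0.4571, 0.4315, 0.152]
ee_rot: [[0.047, 0.999, -0.004], [0.999, -0.047, -0.01], [-0.01, -0.003, -1.0]]
wrist_force: [2.2, -11.6, 3.1]
gripper_width: 0.184
```

View pics/side7c.png

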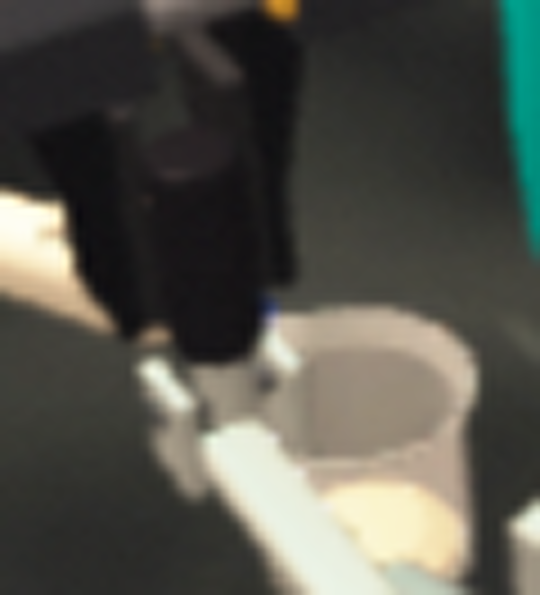

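```bash

python3 -m jog '[[-0.5,0,0,0,0,0],[0,0,0,0,0,0],[0,0,0,0,0,0],[0,0,0,0,0,0],[0,0,0,0,0,0]]' 4
python3 -c "
from h import *
c=snap('side','side8');t=snap('top','top8')
a=cv2.imread('pics/side8.png')[190:260,200:260];cv2.imwrite('pics/side8c.png',cv2.resize(a,None,fx=9,fy=8.5,interpolation=2))
"
```

```text
time_s: 8.0
tcp_pos: [0.4573, 0.4321, 0.1518]
ee_rot: [[0.046, 0.999, 0.0], [0.999, -0.046, 0.001], [0.001, -0.0, -1.0]]
wrist_force: [-0.1, 0.0, 0.3]
gripper_width: 0.431
```

View pics/side8c.png

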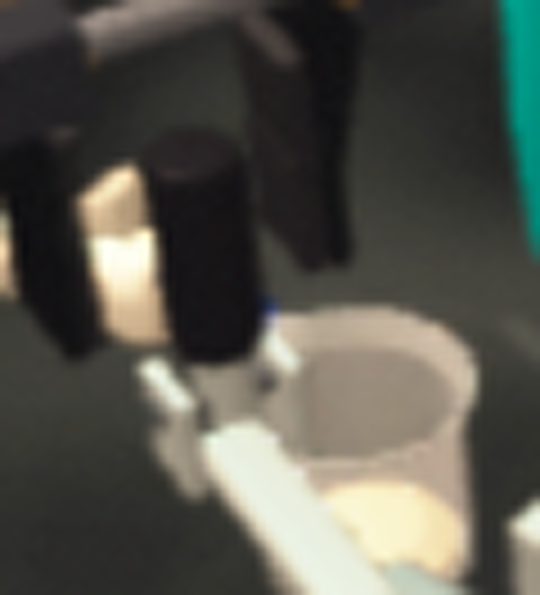

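```bash

python3 - <<'E'
from h import *
np.set_printoptions(precision=4,suppress=True)
c=dict(np.load('pics/side8.npz'))
f=lambda u,v:np.array([u/9+200,v/8.5+190])
print(onz(c,f(197,153),.192),onz(c,f(222,365),.143), onz(c,f(210,258),.169))
s=sense();print(s['ee_rot'].T@(np.array([.4565,.4185,.152])-s['tcp_pos'])*100)
E
```

```text
[0.4586 0.4175 0.192 ] [0.4567 0.4161 0.143 ] [0.4574 0.4159 0.169 ]
[-1.3502 -0.0257 -0.0317]
```

```bash

python3 -m jog '[[-0.7,0,0,0,0,0],[-0.7,0,0,0,0,0],[0,0,0,0,0,0],[0,0,0,0,0,0],[0,0,0,0,0,0]]' 4
python3 -m jog '[[0,0,0,0,0,0],[0,0,0,0,0,0],[0,0,0,0,0,0],[0,0,0,0,0,0],[0,0,0,0,0,0]]' 0.8
python3 -m jog '[[0,0,0,0,0,0],[0,0,0,0,0,0],[0,0,0,0,0,0],[0,0,0,0,0,0],[0,0,0,0,0,0]]' 0.8
```

```text
time_s: 8.52
tcp_pos: [0.4571, 0.4174, 0.1519]
ee_rot: [[0.047, 0.999, 0.0], [0.999, -0.047, 0.0], [0.0, 0.0, -1.0]]
wrist_force: [-0.2, -0.1, 0.2]
gripper_width: 0.458
time_s: 8.93
tcp_pos: [0.4567, 0.4176, 0.1517]
ee_rot: [[0.047, 0.999, -0.0], [0.999, -0.047, -0.0], [-0.0, -0.0, -1.0]]
wrist_force: [-0.3, -0.2, 0.5]
gripper_width: 0.194
time_s: 9.35
tcp_pos: [0.4567, 0.4176, 0.1517]
ee_rot: [[0.047, 0.999, -0.0], [0.999, -0.047, 0.0], [0.0, -0.0, -1.0]]
wrist_force: [-1.7, 1.9, 0.4]
gripper_width: 0.198
```

```bash
cat > st.py <<'E'
from h import *
s=sense();R=s['ee_rot'];p=s['tcp_pos']-np.r_[.4535,.3537,0]
a=np.degrees(np.arctan2(p[1],p[0]));F=R.T@s['wrist_force']
print('ang %.1f crank %.3f r %.1f toolx %.1f  F_tool %s M %s t %.1f'%(a,2.6-np.radians(a-14.6),1e3*np.hypot(*p[:2]),np.degrees(np.arctan2(R[1,0],R[0,0])),F.round(1),s['moment'].round(2),s['time_s']))
E
python3 st.py
python3 -m jog '[[-0.02,0.567,0,0,0,5],[-0.02,0.567,0,0,0,5],[-0.02,0.567,0,0,0,5],[-0.02,0.567,0,0,0,5],[-0.02,0.567,0,0,0,5]]' 0.8
python3 st.py
```

```text
ang 87.1 crank 1.334 r 64.0 toolx 87.3  F_tool [ 1.8 -1.8 -0.4] M [0.07 0.49 0.01] t 9.3
time_s: 9.77
tcp_pos: [0.4828, 0.4107, 0.1516]
ee_rot: [[0.468, 0.884, -0.003], [0.884, -0.468, 0.0], [-0.001, -0.002, -1.0]]
wrist_force: [-5.7, 1.0, 2.6]
gripper_width: 0.202
ang 62.8 crank 1.759 r 64.1 toolx 62.1  F_tool [-1.8 -5.6 -2.6] M [ 0.42  1.89 -0.02] t 9.8
```

Friction is about 6 N, as specified. I'll continue.

```bash

python3 -m jog '[[-0.02,0.567,0,0,0,5],[-0.02,0.567,0,0,0,5],[-0.02,0.567,0,0,0,5],[-0.02,0.567,0,0,0,5],[-0.02,0.567,0,0,0,5]]' 0.8
python3 st.py
python3 -m jog '[[-0.02,0.567,0,0,0,5],[-0.02,0.567,0,0,0,5],[-0.02,0.567,0,0,0,5],[-0.02,0.567,0,0,0,5],[-0.02,0.567,0,0,0,5]]' 0.8
python3 st.py
```

```text
time_s: 10.18
tcp_pos: [0.5042, 0.3929, 0.1516]
ee_rot: [[0.798, 0.603, -0.003], [0.603, -0.798, 0.001], [-0.002, -0.002, -1.0]]
wrist_force: [-6.7, 2.7, 3.2]
gripper_width: 0.191
ang 37.7 crank 2.197 r 64.1 toolx 37.1  F_tool [-3.7 -6.2 -3.2] M [ 0.84  2.25 -0.02] t 10.2
time_s: 10.6
tcp_pos: [0.5159, 0.3681, 0.1515]
ee_rot: [[0.978, 0.209, -0.003], [0.209, -0.978, 0.002], [-0.003, -0.003, -1.0]]
wrist_force: [-7.8, 5.6, 2.1]
gripper_width: 0.201
ang 13.0 crank 2.628 r 64.1 toolx 12.1  F_tool [-6.5 -7.1 -2.1] M [ 1.5   2.57 -0.03] t 10.6
```

```bash

python3 -m jog '[[-0.06,0.567,0,0,0,5],[-0.06,0.567,0,0,0,5],[-0.06,0.567,0,0,0,5],[-0.05,0.567,0,0,0,5],[-0.05,0.567,0,0,0,5]]' 0.8
python3 st.py
python3 -c "
from h import *
c=snap('side','side9');t=snap('top','top9')
a=cv2.imread('pics/side9.png')[130:330,150:390];cv2.imwrite('pics/side9c.png',cv2.resize(a,None,fx=3,fy=3,interpolation=2))
"
```

```text
time_s: 11.02
tcp_pos: [0.5159, 0.3414, 0.1517]
ee_rot: [[0.975, -0.223, 0.001], [-0.223, -0.975, 0.005], [-0.0, -0.006, -1.0]]
wrist_force: [-3.6, 8.3, -1.1]
gripper_width: 0.198
ang -11.2 crank 3.050 r 63.6 toolx -12.9  F_tool [-5.4 -7.3  1.1] M [2.26 0.96 0.05] t 11.0
```

View pics/side9c.png

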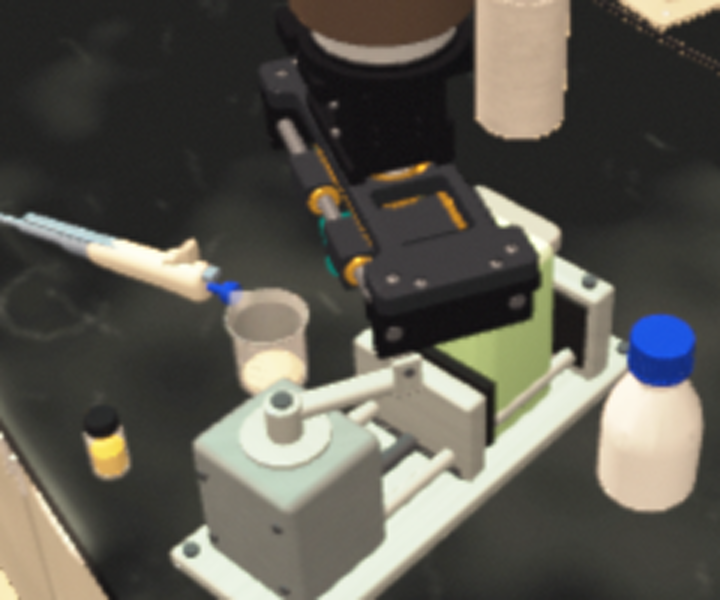

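```bash

python3 -m jog '[[-0.06,0.567,0,0,0,5],[-0.06,0.567,0,0,0,5],[-0.06,0.567,0,0,0,5],[-0.06,0.567,0,0,0,5],[0,0,0,0,0,0]]' 0.8
python3 st.py
python3 -m jog '[[0,0,0,0,0,0],[0,0,0,0,0,0],[0,0,0,0,0,0],[0,0,0,0,0,0],[0,0,0,0,0,0]]' 0.8
python3 st.py
```

```text
time_s: 11.53
tcp_pos: [0.507, 0.3199, 0.1518]
ee_rot: [[0.841, -0.541, 0.003], [-0.541, -0.841, 0.004], [0.0, -0.005, -1.0]]
wrist_force: [1.4, 4.5, -3.6]
gripper_width: 0.197
ang -32.3 crank 3.418 r 63.2 toolx -32.8  F_tool [-1.2 -4.5  3.6] M [ 1.57 -0.39  0.06] t 11.5
time_s: 11.95
tcp_pos: [0.507, 0.3199, 0.1518]
ee_rot: [[0.843, -0.538, 0.002], [-0.538, -0.843, 0.003], [0.0, -0.004, -1.0]]
wrist_force: [1.3, 4.8, -2.7]
gripper_width: 0.197
ang -32.2 crank 3.418 r 63.3 toolx -32.6  F_tool [-1.5 -4.8  2.7] M [ 1.51 -0.22 -0.01] t 11.9
```

```bash

python3 -m jog '[[-0.01,0.227,0,0,0,2],[-0.01,0.227,0,0,0,2],[-0.01,0.227,0,0,0,2],[-0.01,0.227,0,0,0,2],[-0.01,0.227,0,0,0,2]]' 0.8
python3 st.py
python3 -c "
from h import *
c=snap('side','side10');t=snap('top','top10')
a=cv2.imread('pics/side10.png')[190:310,220:380];cv2.imwrite('pics/side10c.png',cv2.resize(a,None,fx=4.5,fy=4.5,interpolation=2))
a=cv2.imread('pics/top10.png')[170:350,220:420];cv2.imwrite('pics/top10c.png',cv2.resize(a,None,fx=3.3,fy=3.3,interpolation=2))
"
```

```text
time_s: 12.37
tcp_pos: [0.5007, 0.3118, 0.1519]
ee_rot: [[0.736, -0.677, 0.004], [-0.677, -0.736, 0.004], [0.0, -0.006, -1.0]]
wrist_force: [3.8, 5.5, -4.0]
gripper_width: 0.2
ang -41.6 crank 3.581 r 63.1 toolx -42.6  F_tool [-0.9 -6.6  4. ] M [ 1.83 -1.01  0.08] t 12.4
```

View pics/side10c.png

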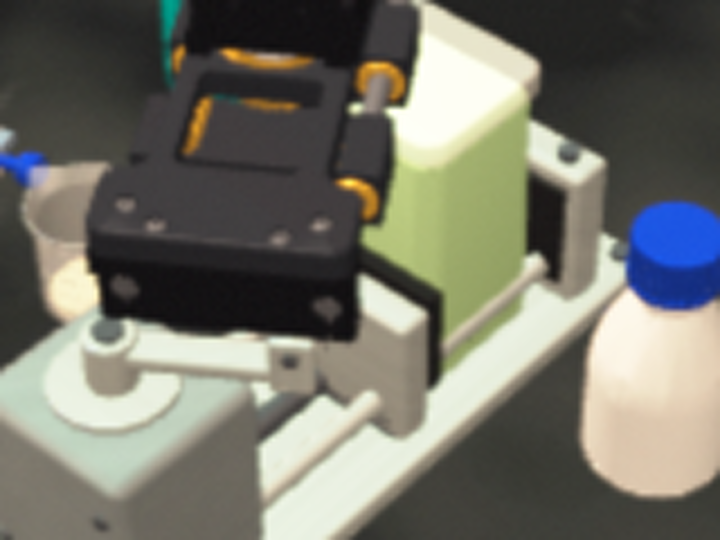

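View pics/top10c.png

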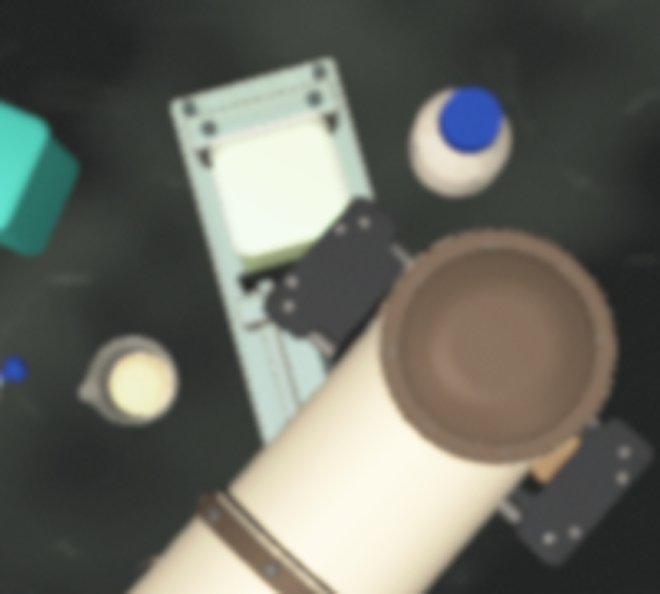

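```bash

python3 - <<'E'
from h import *
t=dict(np.load('pics/top10.npz'))
a=np.radians(14.6);R=np.array([[np.cos(a),np.sin(a)],[-np.sin(a),np.cos(a)]])
V=lambda p:R@(p[:2]-[.4535,.3537])*1e3
T=lambda u,v:np.array([u/3.3+220,v/3.3+170])
print('far edge jar',V(onz(t,T(222,148),.14)),V(onz(t,T(318,124),.14)))
print('near L corner',V(onz(t,T(245,262),.14)))
print('fixed jaw top corners',[V(onz(t,T(*p),.08)) for p in[(196,152),(206,166),(332,116),(335,130)]])
a=t['frame'][195:260,270:335,::-1];cv2.imwrite('pics/z3.png',cv2.resize(a,None,fx=9,fy=9,interpolation=2))
E
```

```text
far edge jar [193.20217282  26.85320304] [191.69602876 -27.63557291]
near L corner [128.88774209  31.42213707]
fixed jaw top corners [array([205.88775852,  43.13818099]), array([196.34263779,  39.70241477]), array([204.7732466 , -38.79268644]), array([196.32715755, -38.22992221])]
```

View pics/z3.png

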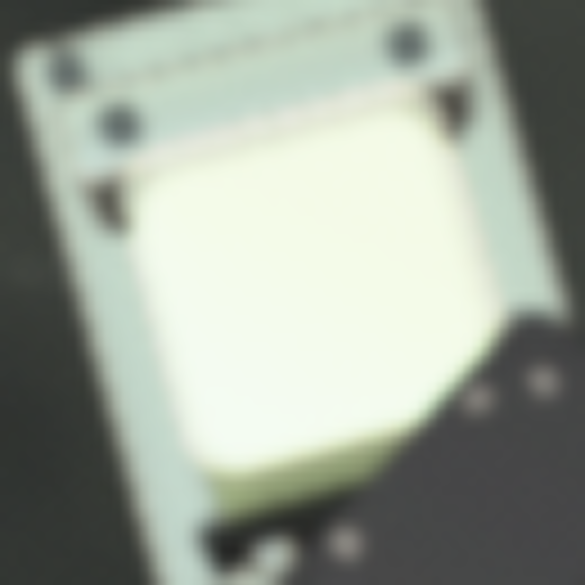

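```bash

python3 -m jog '[[0,0.114,0,0,0,1],[0,0.114,0,0,0,1],[0,0.114,0,0,0,1],[0,0.114,0,0,0,1],[0,0.114,0,0,0,1]]' 0.8
python3 st.py
python3 -m jog '[[0,0.114,0,0,0,1],[0,0.114,0,0,0,1],[0,0.114,0,0,0,1],[0,0.114,0,0,0,1],[0,0.114,0,0,0,1]]' 0.8
python3 st.py
```

```text
time_s: 12.88
tcp_pos: [0.4968, 0.3077, 0.1518]
ee_rot: [[0.674, -0.738, 0.004], [-0.738, -0.674, 0.004], [-0.0, -0.006, -1.0]]
wrist_force: [2.8, 5.5, -4.9]
gripper_width: 0.2
ang -46.7 crank 3.670 r 63.1 toolx -47.6  F_tool [-2.2 -5.7  4.9] M [ 1.86 -0.99  0.05] t 12.9
time_s: 13.3
tcp_pos: [0.4925, 0.3041, 0.1518]
ee_rot: [[0.607, -0.794, 0.004], [-0.794, -0.607, 0.005], [-0.001, -0.006, -1.0]]
wrist_force: [2.8, 6.6, -5.4]
gripper_width: 0.197
ang -51.8 crank 3.760 r 63.1 toolx -52.6  F_tool [-3.5 -6.2  5.4] M [ 1.82 -1.05 -0.03] t 13.3
```

```bash

python3 -m jog '[[-0.01,0.114,0,0,0,1],[-0.01,0.114,0,0,0,1],[-0.01,0.114,0,0,0,1],[-0.01,0.114,0,0,0,1],[-0.01,0.114,0,0,0,1]]' 0.8
python3 st.py
python3 -m jog '[[-0.01,0.114,0,0,0,1],[-0.01,0.114,0,0,0,1],[-0.01,0.114,0,0,0,1],[-0.01,0.114,0,0,0,1],[-0.01,0.114,0,0,0,1]]' 0.8
python3 st.py
```

```text
time_s: 13.72
tcp_pos: [0.4878, 0.3008, 0.1519]
ee_rot: [[0.536, -0.844, 0.005], [-0.844, -0.536, 0.004], [-0.001, -0.006, -1.0]]
wrist_force: [4.8, 3.9, -5.4]
gripper_width: 0.2
ang -57.1 crank 3.851 r 63.0 toolx -57.6  F_tool [-0.7 -6.1  5.4] M [ 1.51 -1.46 -0.05] t 13.7
time_s: 14.13
tcp_pos: [0.4829, 0.2981, 0.1519]
ee_rot: [[0.46, -0.888, 0.005], [-0.888, -0.46, 0.003], [-0.001, -0.006, -1.0]]
wrist_force: [5.9, 3.8, -6.4]
gripper_width: 0.196
ang -62.2 crank 3.940 r 62.9 toolx -62.6  F_tool [-0.6 -7.   6.4] M [ 1.17 -1.9   0.01] t 14.1
```

```bash

python3 -m jog '[[0,0.114,0,0,0,1],[0,0.114,0,0,0,1],[0,0.114,0,0,0,1],[0,0,0,0,0,0],[0,0,0,0,0,0]]' 0.8
python3 st.py
python3 -c "
from h import *
t=snap('top','top11');c=snap('side','side11')
a=t['frame'][195:260,270:335,::-1];cv2.imwrite('pics/z4.png',cv2.resize(a,None,fx=9,fy=9,interpolation=2))
a=cv2.imread('pics/side11.png')[190:310,220:380];cv2.imwrite('pics/side11c.png',cv2.resize(a,None,fx=4.5,fy=4.5,interpolation=2))
"
```

```text
time_s: 14.55
tcp_pos: [0.4801, 0.2967, 0.1519]
ee_rot: [[0.414, -0.91, 0.005], [-0.91, -0.414, 0.004], [-0.001, -0.006, -1.0]]
wrist_force: [6.7, 4.3, -6.3]
gripper_width: 0.201
ang -65.0 crank 3.989 r 62.9 toolx -65.5  F_tool [-1.1 -7.8  6.4] M [ 1.22 -1.97 -0.04] t 14.6
```

View pics/z4.png

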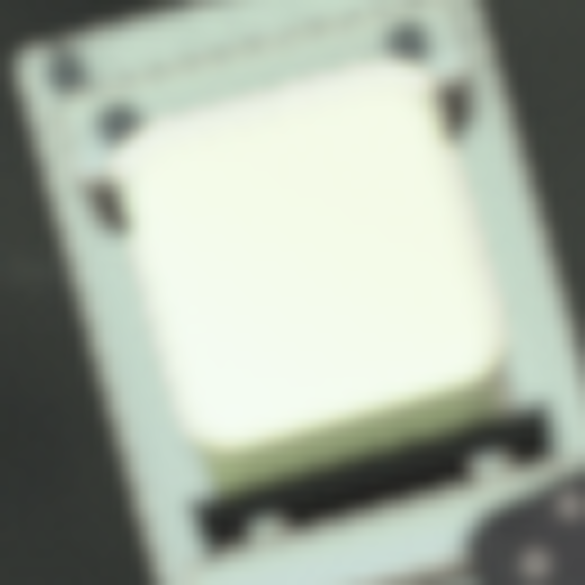

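View pics/side11c.png

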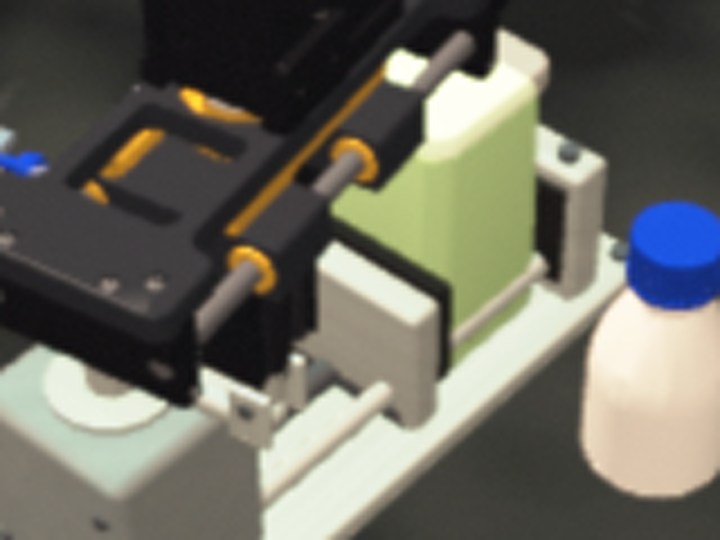

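```bash

python3 -m jog '[[0,0.114,0,0,0,1],[0,0.114,0,0,0,1],[0,0,0,0,0,0],[0,0,0,0,0,0],[0,0,0,0,0,0]]' 0.8
python3 st.py
python3 -m jog '[[0,0.114,0,0,0,1],[0,0.114,0,0,0,1],[0,0,0,0,0,0],[0,0,0,0,0,0],[0,0,0,0,0,0]]' 0.8
python3 st.py
```

```text
time_s: 15.07
tcp_pos: [0.4783, 0.2959, 0.1519]
ee_rot: [[0.382, -0.924, 0.006], [-0.924, -0.382, 0.004], [-0.001, -0.007, -1.0]]
wrist_force: [8.3, 3.7, -7.0]
gripper_width: 0.198
ang -66.8 crank 4.020 r 62.9 toolx -67.5  F_tool [-0.3 -9.   7.1] M [ 1.25 -2.26 -0.04] t 15.1
time_s: 15.48
tcp_pos: [0.4765, 0.2952, 0.1519]
ee_rot: [[0.35, -0.937, 0.007], [-0.937, -0.35, 0.004], [-0.002, -0.008, -1.0]]
wrist_force: [9.4, 4.8, -7.3]
gripper_width: 0.195
ang -68.5 crank 4.051 r 62.8 toolx -69.5  F_tool [ -1.2 -10.4   7.4] M [ 1.26 -2.51  0.03] t 15.5
```

```bash

python3 -m jog '[[0,0.114,0,0,0,1],[0,0.1,0,0,0,1],[0,0,0,0,0,0],[0,0,0,0,0,0],[0,0,0,0,0,0]]' 0.8
python3 st.py
python3 -m jog '[[0,0,0,0,0,0],[0,0,0,0,0,0],[0,0,0,0,0,0],[0,0,0,0,0,0],[0,0,0,0,0,0]]' 0.8
python3 st.py
python3 -c "
from h import *
t=snap('top','top12')
a=t['frame'][195:260,270:335,::-1];cv2.imwrite('pics/z5.png',cv2.resize(a,None,fx=9,fy=9,interpolation=2))"
```

```text
time_s: 15.9
tcp_pos: [0.4748, 0.2946, 0.1519]
ee_rot: [[0.317, -0.948, 0.007], [-0.949, -0.317, 0.005], [-0.002, -0.008, -1.0]]
wrist_force: [8.9, 4.4, -8.0]
gripper_width: 0.196
ang -70.2 crank 4.080 r 62.8 toolx -71.5  F_tool [-1.3 -9.8  8.1] M [ 1.27 -2.8  -0.02] t 15.9
time_s: 16.32
tcp_pos: [0.4748, 0.2946, 0.152]
ee_rot: [[0.317, -0.949, 0.007], [-0.949, -0.317, 0.005], [-0.002, -0.008, -1.0]]
wrist_force: [9.9, 4.2, -8.1]
gripper_width: 0.195
ang -70.2 crank 4.080 r 62.8 toolx -71.5  F_tool [ -0.8 -10.7   8.2] M [ 1.24 -2.83  0.06] t 16.3
```

View pics/z5.png

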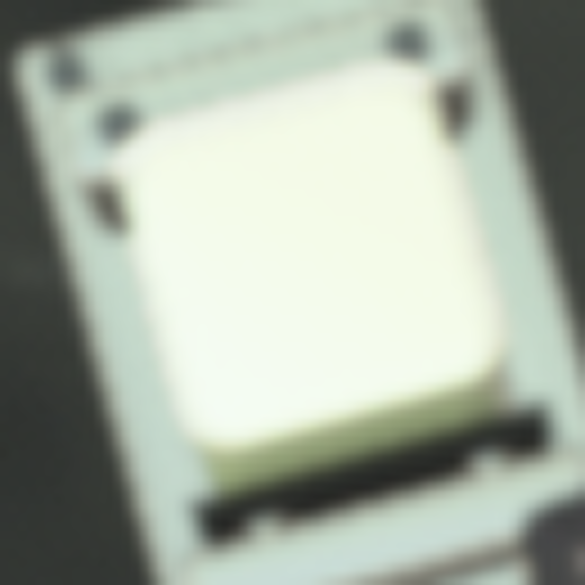

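```bash

python3 -m jog '[[0,0.1,0,0,0,1],[0,0,0,0,0,0],[0,0,0,0,0,0],[0,0,0,0,0,0],[0,0,0,0,0,0]]' 0.8
python3 st.py
python3 -m jog '[[0,-0.2,0,0,0,0],[0,-0.2,0,0,0,0],[0,0,0,0,0,0],[0,0,0,0,0,0],[0,0,0,0,0,0]]' 0.8
python3 st.py
```

```text
time_s: 16.78
tcp_pos: [0.474, 0.2943, 0.152]
ee_rot: [[0.3, -0.954, 0.008], [-0.954, -0.3, 0.005], [-0.002, -0.009, -1.0]]
wrist_force: [9.8, 4.1, -9.0]
gripper_width: 0.199
ang -70.9 crank 4.092 r 62.8 toolx -72.5  F_tool [ -1.  -10.5   9.1] M [ 1.24 -2.99  0.  ] t 16.8
time_s: 17.2
tcp_pos: [0.4746, 0.2943, 0.1518]
ee_rot: [[0.299, -0.954, 0.002], [-0.954, -0.299, 0.002], [-0.001, -0.002, -1.0]]
wrist_force: [0.9, 4.8, -3.3]
gripper_width: 0.199
ang -70.4 crank 4.084 r 63.1 toolx -72.6  F_tool [-4.3 -2.3  3.3] M [ 1.62 -0.47 -0.  ] t 17.2
```

```bash

python3 -m jog '[[0,0,0,0,0,0],[0,0,0,0,0,0],[0,0,0,0,0,0],[0,0,0,0,0,0],[0,0,0,0,0,0]]' 4.5
python3 -m jog '[[0,0,0,0,0,0],[0,0,0,0,0,0],[0,0,0,0,0,0],[0,0,0,0,0,0],[0,0,0,0,0,0]]' 4.5
python3 st.py
python3 -c "
from h import *
c=snap('side','side13')
a=cv2.imread('pics/side13.png')[170:310,200:390];cv2.imwrite('pics/side13c.png',cv2.resize(a,None,fx=4,fy=4,interpolation=2))"
```

```text
time_s: 17.62
tcp_pos: [0.4739, 0.2927, 0.1518]
ee_rot: [[0.298, -0.955, -0.0], [-0.955, -0.298, -0.001], [0.001, 0.001, -1.0]]
wrist_force: [0.5, -1.0, -1.1]
gripper_width: 0.47
time_s: 18.03
tcp_pos: [0.4741, 0.2933, 0.1517]
ee_rot: [[0.298, -0.955, -0.0], [-0.955, -0.298, -0.0], [0.0, 0.0, -1.0]]
wrist_force: [-0.2, -0.1, 0.7]
gripper_width: 0.516
ang -71.2 crank 4.097 r 63.8 toolx -72.7  F_tool [ 0.1  0.2 -0.7] M [ 0.02 -0.    0.01] t 18.0
```

View pics/side13c.png

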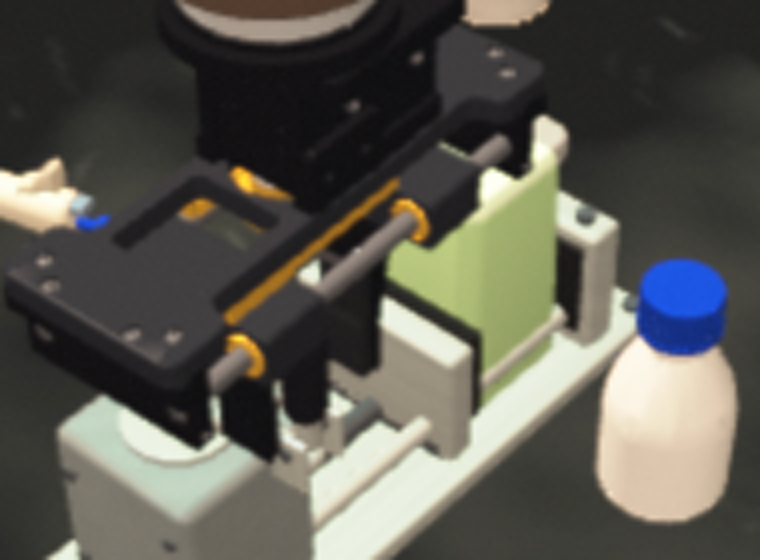

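```bash

python3 -m jog '[[0,0,-1.5,0,0,0],[0,0,-2.5,0,0,0],[0,0,-3,0,0,0],[0,0,-3,0,0,0],[0,0,-2,0,0,0]]' 4.5
python3 -m jog '[[3,0,0,0,0,0],[3.5,0,0,0,0,0],[3.5,0,0,0,0,0],[3,0,0,0,0,0],[0,0,0,0,0,0]]' 4.5
python3 -m jog '[[3,0,0,0,0,0],[3,0,0,0,0,0],[0,0,0,0,0,0],[0,0,0,0,0,0],[0,0,0,0,0,0]]' 4.5
python3 -c "
from h import *
c=snap('side','side14');t=snap('top','top14')
a=cv2.imread('pics/side14.png')[170:310,200:390];cv2.imwrite('pics/side14c.png',cv2.resize(a,None,fx=4,fy=4,interpolation=2))
a=cv2.imread('pics/top14.png')[180:360,220:420];cv2.imwrite('pics/top14c.png',cv2.resize(a,None,fx=3.3,fy=3.3,interpolation=2))"
```

```text
time_s: 18.5
tcp_pos: [0.4749, 0.2938, 0.275]
ee_rot: [[0.298, -0.955, 0.003], [-0.955, -0.298, 0.002], [-0.001, -0.004, -1.0]]
wrist_force: [0.1, 0.3, 0.8]
gripper_width: 0.519
time_s: 18.92
tcp_pos: [0.5134, 0.1653, 0.272]
ee_rot: [[0.293, -0.956, -0.0], [-0.956, -0.293, -0.001], [0.001, 0.0, -1.0]]
wrist_force: [0.4, 1.4, 0.8]
gripper_width: 0.516
time_s: 19.33
tcp_pos: [0.5306, 0.1122, 0.2717]
ee_rot: [[0.297, -0.955, -0.0], [-0.955, -0.297, 0.0], [-0.0, 0.0, -1.0]]
wrist_force: [1.0, 0.1, -0.3]
gripper_width: 0.514
```

View pics/side14c.png

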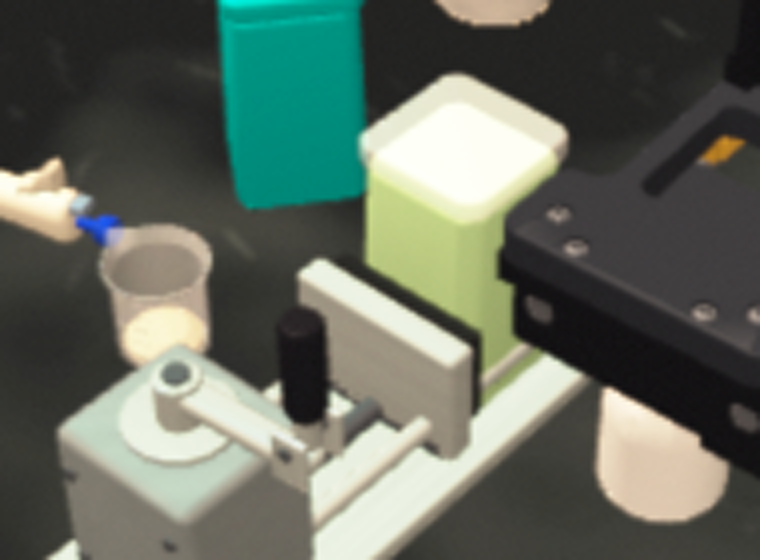

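View pics/top14c.png

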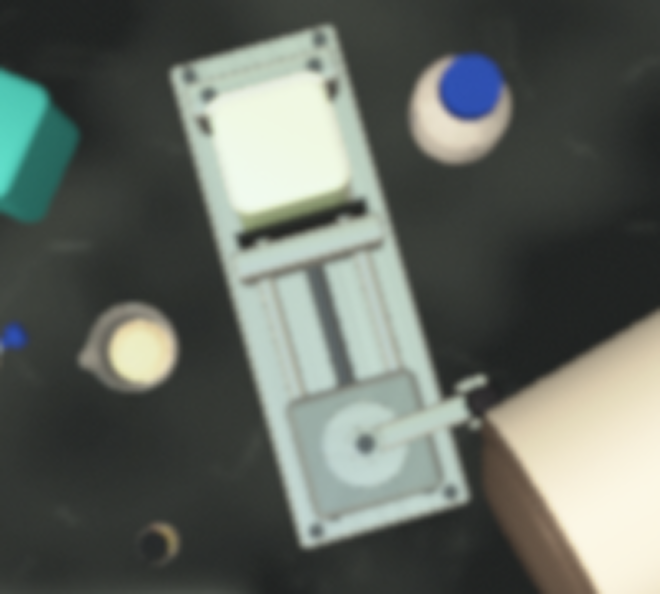

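```bash

python3 - <<'E'
from h import *
a=np.radians(14.6);X=np.array([np.cos(a),np.sin(a)]);Y=np.array([-np.sin(a),np.cos(a)])
T=lambda u,v:np.array([u/3.3+220,v/3.3+180])
ims=[]
for n in('top0','top11','top12','top14'):
    c=dict(np.load(f'pics/{n}.npz'))
    vx=np.arange(60,215,.25);vy=np.arange(-50,50,.5)
    mp=np.zeros((len(vy),len(vx),2),np.float32)
    for i,y in enumerate(vy):
        for j,x in enumerate(vx):
            mp[i,j]=proj(c,np.r_[np.array([.4535,.3537])+X*x/1e3+Y*y/1e3,.068])
    r=cv2.remap(c['frame'],mp[...,0],mp[...,1],cv2.INTER_CUBIC)
    ims.append(cv2.resize(r,(620,148)))
    for y0,y1 in((35,39),(20,30)):
        g=r[(vy>y0)&(vy<y1)].mean(2).mean(0); d=np.gradient(g)
        pk=[(vx[k],round(d[k],1)) for k in range(2,len(d)-2) if abs(d[k])>2.5 and abs(d[k])==abs(d[k-2:k+3]).max()]
        print(n,y0,pk)
    if n=='top14': print('hinge',np.degrees(np.arctan2(*(onz(c,T(470,403),.128)[:2]-onz(c,T(364,443),.128)[:2])[::-1])))
cv2.imwrite('pics/rect.png',np.vstack(ims)[:,:,::-1])
E
```

```text
top0 35 [(np.float64(63.5), np.float64(-4.3)), (np.float64(67.5), np.float64(4.4)), (np.float64(83.5), np.float64(-3.0)), (np.float64(85.5), np.float64(-6.0)), (np.float64(87.25), np.float64(-6.8)), (np.float64(95.25), np.float64(6.9)), (np.float64(97.0), np.float64(6.6)), (np.float64(196.5), np.float64(-5.4)), (np.float64(198.25), np.float64(-8.2)), (np.float64(200.0), np.float64(-6.7)), (np.float64(206.5), np.float64(4.9)), (np.float64(208.5), np.float64(7.7)), (np.float64(210.5), np.float64(7.1))]
top0 20 [(np.float64(63.5), np.float64(-3.1)), (np.float64(68.0), np.float64(4.2)), (np.float64(89.0), np.float64(-6.8)), (np.float64(95.25), np.float64(6.9)), (np.float64(96.75), np.float64(7.0)), (np.float64(117.25), np.float64(4.9)), (np.float64(198.0), np.float64(-7.4)), (np.float64(199.5), np.float64(-7.2)), (np.float64(208.25), np.float64(7.1)), (np.float64(210.0), np.float64(7.2))]
top11 35 [(np.float64(103.5), np.float64(-4.3)), (np.float64(105.0), np.float64(-3.9)), (np.float64(109.25), np.float64(5.0)), (np.float64(123.5), np.float64(-5.1)), (np.float64(125.25), np.float64(-6.9
[... 1607 characters left out ...]
(np.float64(127.25), np.float64(-7.0)), (np.float64(129.0), np.float64(-4.5)), (np.float64(137.25), np.float64(7.0)), (np.float64(196.5), np.float64(-3.1)), (np.float64(197.25), np.float64(-2.9)), (np.float64(208.75), np.float64(3.2)), (np.float64(210.5), np.float64(3.1))]
top14 20 [(np.float64(105.25), np.float64(-3.3)), (np.float64(106.25), np.float64(-3.2)), (np.float64(111.0), np.float64(4.4)), (np.float64(125.0), np.float64(-3.2)), (np.float64(127.25), np.float64(-4.3)), (np.float64(129.25), np.float64(-5.1)), (np.float64(129.75), np.float64(-5.1)), (np.float64(137.0), np.float64(4.7)), (np.float64(145.5), np.float64(4.8)), (np.float64(146.25), np.float64(4.8))]
hinge -70.58638994025202
```

View pics/rect.png

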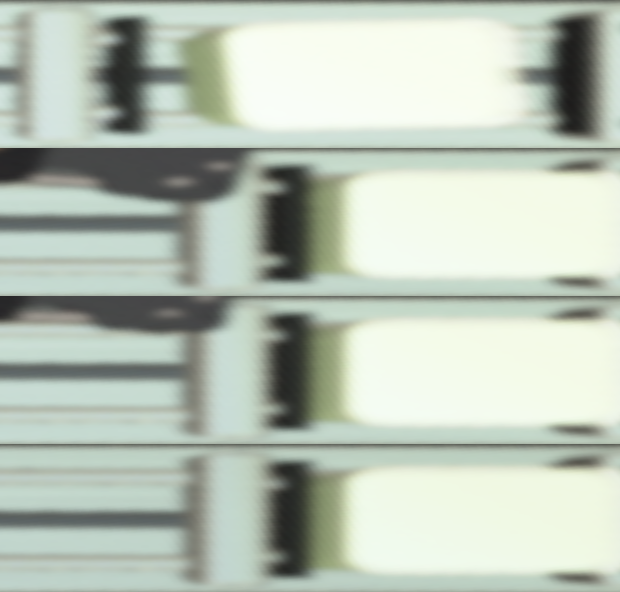

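The pad is pressed in about 2.6 mm by image (about 21 N), and the handle torque gave 16–19 N. The handle is up and the arm is clear, so I'm handing in.

```bash
python3 -c "
from station import finish_job;print(finish_job())"
```

```text
the job is handed in; nothing more can be done
None
```

I folded the handle up to its stop, cranked clockwise to about 4.09 rad and clamped the jar against the fixed jaw. I then let go, moved the arm clear and handed the job in at about 19.5 s; it reported no verdict.

**Clamping force:** there was no direct reading. The handle force was about 10.5 N against about 6.3 N with no load, which suggests 16–19 N on the jar. The top pictures before and after show the pad pressed in about 2.6 mm, or about 21 N, with an error of roughly 0.5 mm (about 4 N). The two agree within their errors and lie inside the 9–31 N band.

**Last pictures:**
- **Jar:** upright, and it did not move once clamped.
- **Handle:** standing up.
- **Beaker, vial and bottle:** where they were at the start, as far as the top picture shows.
- **Bung:** hidden behind the arm in the last top view, so I did not check it at the end. The tool passed well above it.

**Differences on the way:**
- **Grip slip:** at the end of the unfolding, the sleeve slid towards the edge of the gripper pads. I opened the gripper, re-centred and gripped again before cranking.
- **Crank radius:** it measured about 63–64 mm against the stated 65 mm, which is within the camera calibration error.

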